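# Shut and lock the check-weight case

## Task

The scale check is finished and the check weights are back in their case. Swing the lid fully shut, then turn the wing knob in the round recess of the lid clockwise as far as it goes so that the lid is locked. Leave the weights in their wells and do not disturb the things lying around.

Things in the scene. Friction and masses are not known exactly. Their poses are not given: they have to be found in the camera images.
- case: grey hard case for check weights, 220 mm deep (its x), 280 mm wide (its y), 75 mm high without the lid; fixed on the worktop. Origin at the centre of its underside; x points to the hinge side (away from the robot), z up. The lid's hinge line runs along the case's y at x = +110 mm, z = 75 mm. Shut, the lid's flat top lies at z = 95 mm
- lid (a joint): lid angle in rad: 0 shut, about 1.57 upright, 1.75 leaning back as far as it goes. Above about 1.25 rad the stiff hinge holds the lid where it is left; pulled forward below about 1.0 rad it sinks shut by itself in one to two seconds (push it down if it does not)
- lid_edge (a point): middle of the lid's free edge, on the lid's outer face (the face that is on top when shut, and away from the robot when open), 220 mm from the hinge line. The lid is 20 mm thick at its rim
- latch (a joint): wing knob angle in rad: 0 unlocked, wing parallel to the case's front edge; 1.571 locked, at its stop, wing pointing front to back. Grows as the knob is turned clockwise, seen from above with the lid shut. It stays where it is left (friction about 0.1 N m). Turned to locked while the lid is open, the cam tongue under the lid strikes the keeper and the lid cannot shut
- wing (a point): centre of the black wing knob, a bar 14 mm thick, 52 mm long, 22 mm high: on the knob's axis half-way up the wing, 11 mm below its top; when shut at x = -55, y = 0, z = 80 mm of the case. Its y runs along the wing, x across it, z out of the dish. A white line marks the end that points to the red dot when unlocked, to the green dot when locked
- dish (a point): middle of the rim of the round steel dish in the lid that holds the wing knob, on the knob's axis: 84 mm inside diameter, 31 mm deep from this rim. With the lid shut the rim is 98 mm and the dish bottom 67 mm above the worktop; the wing's top lies 7 mm below the rim
- weight_0: brass check weight, 30 mm diameter, 40 mm high, in its well in the case; origin at its underside
- weight_1: brass check weight, 24 mm diameter, 32 mm high, in its well; origin at its underside
- weight_2: brass check weight, 19 mm diameter, 26 mm high, in its well; origin at its underside
- keys: flat bunch of keys with a red tag, 112 x 120 x 8 mm, left of the case; origin at its underside
- pen: white and green pen, 145 mm long, right of the case; origin at its underside
- notebook: blue notebook, 210 x 152 x 14 mm, right of the case; origin at its underside

How it is judged:
By the outcome, as a careful person would: the job done as asked, in the order asked, and still so for the second after the job is handed in, with the robot touching nothing.
It also fails if it takes over 51 s, if anything falls off the work surface, if the arm or the gripper's body presses on something with over 40 N, if the wrist force passes 120 N, or if a joint passes its speed limit or range.

## Robot

A 6-joint arm with a two-finger parallel gripper is mounted at the origin on a cart in front of the work surface, level with it; the furniture and walls round the work are solid. World frame = base frame: x ahead of the robot, y to its left, z up, the work surface at z = 0. Lengths are in m, angles in rad, forces in N, time in s.
With the tool pointing down it reaches from about 0.375 to 0.975 m from the base axis. Payload 3.8 kg.
Tool frame: the origin (TCP) lies on the centre line of the jaws, within the pads' length; the fingertips stand 14 mm ahead of it and the grasp point (between the pads) lies 5 mm behind it; x points along the fingers, y is the direction in which the jaws open and shut, and the axes are right-handed (so a half turn about x gives the same grasp; the last joint's range is limited). The gripper opens to 85 mm and grips with 20 to 120 N. Pads are 22 mm wide; open, the fingers measure 114 mm over their backs; the gripper's body (76 mm by 85 mm) begins 54 mm behind the grasp point. The pads swing forward as they close: fully open they stand 13 mm farther back than shut.
Start: joints at [1.202, 0.264, 1.604, -0, 1.274, -0.037], TCP at [0.22, 0.638, 0.245] pointing down, gripper open.
Joint ranges: [-2.63, 2.63], [-0.94, 2.18], [0.31, 2.57], [-1.31, 4.45], [0, 2.66], [-2.55, 2.55]. Speed limits (rad/s): [2.57, 2.57, 3.14, 3.14, 3.14, 3.14].

## Interface

Orientations are given as a rotation vector (axis times angle).
In Python, from workcell import bot gives the robot as it stands.
- The arm moves only by the shell command python3 -m creep 'ROWS' [FORCE]. ROWS is JSON, a list of rows, each an object with "grip": the finger opening in cm, from 0 to 8.54; "dp": the shift along the tool's x, y, z in cm, a list of three; "rotation": the turn, a rotation vector about the tool's x, y, z in rad, a list of three. A call has 1 to 5 rows; each row is the pose to reach, as a shift and turn from the pose commanded when the call began, along the tool's axes at that moment; what a row does not reach only later rows make up. A row lasts 1/12 s, in which the tool goes at most 41.7 mm and 7.16 degrees, less where a joint would pass 70% of its speed; a pose out of reach is approached as far as the arm can. A call with a gripper value outside its range is refused whole. The fingers move at their own pace and stop on an object; FORCE is the grip in N (left out, the last holds). Time passes only in rows, so rows that repeat a pose let the fingers close. It gives the time, the measured TCP pose, the force and the opening at its end, in the units of the state.
- bot.read_state(): the state, without advancing time (a new reading comes with each control period).
- bot.read_camera(name): name is "side" or "top"; returns (picture, depth): 480x640x3 uint8, red, green, blue; 480x640 float32, m along the optical axis (not along the pixel's ray), 0 where there is no reading.
- bot.get_calibration(name): a dict with "fx", "fy", "cx", "cy" (pixels), "rvec" (rotation vector, rad) and "tvec" (3), from world to camera coordinates, as OpenCV has them. Camera axes: x right, y down, z forward; pixel columns grow to the right and rows downward; lengths in m; the calibration is good to about 2 mm. A picture is of the moment at which its call begins. get_calibration takes no time and is no camera call.
- bot.finish_job(): hands the job in, once; it reports no verdict.
The state is a dict: "time": time; "q": joint angles; "joint_vel": joint speeds; "joint_torque": joint torques, N m; "tool_pos": TCP position; "tcp_rot": TCP orientation; "wrist_force": force on the tool from outside, world axes, zero at the start; "torque": the same for the moment, N m; "width": opening from 0.0 (shut) to 1.0 (fully open).
Only numpy, scipy, OpenCV 4.12 (cv2) and the standard library are available. Lean on these libraries where they do the work, as an engineer would, in place of code of your own. Each camera call takes 0.05 s, during which the arm holds its last target.

## Working session

There is one attempt and no reset: what is moved stays moved. The work goes in short steps, Python scripts to look and compute and a shell command to move; the robot and the scene stay as the last step left them, time stands still between calls to the robot, and variables do not carry over. Pictures are saved under pics/ and viewed, and the job is handed in when it is done.

```bash
ls; mkdir -p pics; cat > h.py <<'E'
import numpy as np,cv2
from scipy.spatial.transform import Rotation as R
from workcell import bot
def snap(n,f):
    im,d=bot.read_camera(n); cv2.imwrite('pics/'+f+'.png',im[:,:,::-1]); np.save('pics/'+f+'.npy',d); return im,d
def world(n,u,v,z):
    c=bot.get_calibration(n); M=R.from_rotvec(c['rvec']).as_matrix()
    p=np.array([(u-c['cx'])/c['fx']*z,(v-c['cy'])/c['fy']*z,z]); return M.T@(p-np.array(c['tvec']).ravel())
def pix(n,P):
    c=bot.get_calibration(n); K=np.array([[c['fx'],0,c['cx']],[0,c['fy'],c['cy']],[0,0,1.]])
    return cv2.projectPoints(np.array(P,float).reshape(-1,1,3),np.array(c['rvec']),np.array(c['tvec']),K,None)[0][:,0]
def crop(f,x0,y0,w,h,s,o):
    im=cv2.imread('pics/'+f+'.png')[y0:y0+h,x0:x0+w]; cv2.imwrite('pics/'+o+'.png',cv2.resize(im,None,fx=s,fy=s,interpolation=cv2.INTER_CUBIC))
E
python3 - <<'E'
from h import *
s=bot.read_state(); print(s)
for n in('side','top'):
    snap(n,n+'0'); c=bot.get_calibration(n); print(n,c)
E
```

```text
pics
{'time': 0.0, 'q': array([ 1.20208383e+00,  2.64762118e-01,  1.60537570e+00, -1.29890355e-05,
        1.27370778e+00, -3.69280966e-02]), 'joint_vel': array([-8.24242640e-05, -9.85366791e-04,  2.29259560e-04, -9.98841642e-04,
       -1.35595517e-05,  1.27424276e-03]), 'joint_torque': array([-1.42993445e-03, -5.15107977e+01, -3.67311931e+01, -2.84871694e-04,
        1.30342305e-02,  4.27795911e-06]), 'tool_pos': array([0.21963812, 0.63752264, 0.24395504]), 'tcp_rot': array([ 0.25863763,  1.55551162, -0.26212121]), 'wrist_force': array([ 0.28878008, -0.24798494,  0.94114971]), 'torque': array([0.00087867, 0.0332625 , 0.0094576 ]), 'width': 0.9994214553202762}
side {'fx': 532.0172887353646, 'fy': 532.0172887353646, 'cx': 320.8060213522508, 'cy': 241.3648580600134, 'rvec': array([ 2.43910091, -0.44378606,  0.14273463]), 'tvec': array([-0.48742627,  0.21387241,  1.30733839])}
top {'fx': 438.60937857841714, 'fy': 438.60937857841714, 'cx': 322.53976033849506, 'cy': 246.7647618609371, 'rvec': array([ 2.11258089, -2.12438852,  0.21082147]), 'tvec': array([0.01482584, 0.52815949, 1.24918858])}
```

View pics/side0.png

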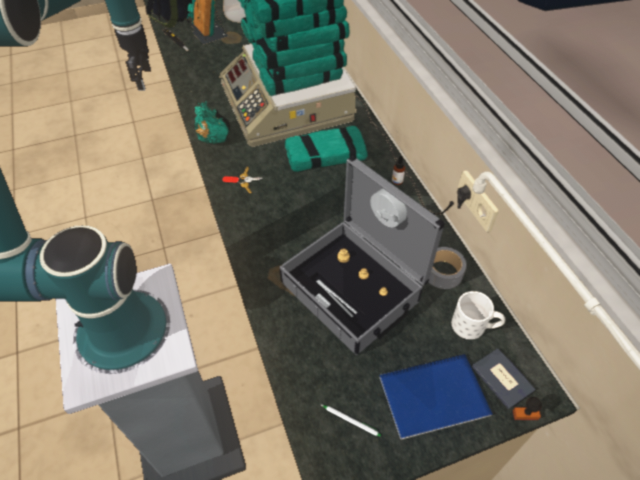

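View pics/top0.png

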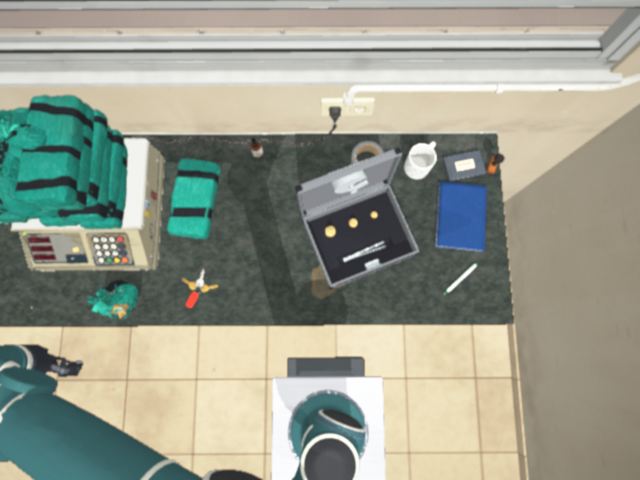

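The side view shows the open case around (350,280), with the lid's inner face toward the robot and the dish at about (388,208). In the top view the case is around (360,235), rotated about 20°. I'll enlarge both.

```bash
python3 - <<'E'
from h import *
crop('side0',270,140,200,220,3.5,'side0c'[:5]+'_c')
crop('top0',285,140,150,160,5,'top0_c')
im=cv2.imread('pics/side0_c.png')
im=cv2.resize(cv2.imread('pics/side0.png')[145:355,270:460],None,fx=2.8,fy=2.8,interpolation=cv2.INTER_CUBIC); cv2.imwrite('pics/side0_d.png',im)
im=cv2.resize(cv2.imread('pics/top0.png')[145:290,290:430],None,fx=4,fy=4,interpolation=cv2.INTER_CUBIC); cv2.imwrite('pics/top0_d.png',im)
E
```

```text
(no output)
```

View pics/side0_d.png

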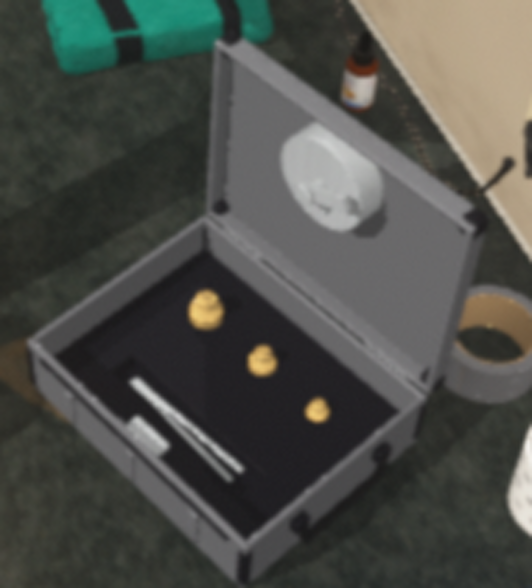

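View pics/top0_d.png

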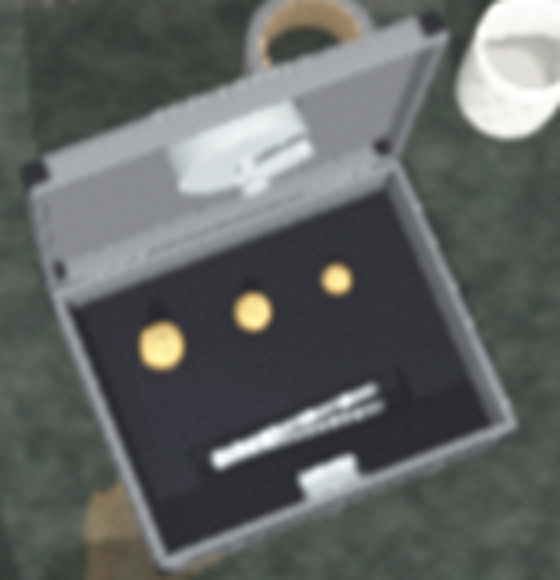

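```bash
cat >> h.py <<'E'
def ray(n,u,v):
    c=bot.get_calibration(n); M=R.from_rotvec(c['rvec']).as_matrix()
    o=-M.T@np.array(c['tvec']).ravel(); return o, world(n,u,v,1.)-o
def onz(n,u,v,z):
    o,d=ray(n,u,v); return o+d*(z-o[2])/d[2]
E
python3 - <<'E'
from h import *
from scipy.optimize import least_squares
T={'FL':(331.25,285.75),'FR':(418.75,250.5),'BL':(305,218.75),'BR':(388.75,186.5)}
S={'FL':(30/2.8+270,345/2.8+145),'FR':(247/2.8+270,545/2.8+145),'BL':(207/2.8+270,222/2.8+145),'BR':(428/2.8+270,395/2.8+145)}
L={'FL':(-.11,.14,.075),'FR':(-.11,-.14,.075),'BL':(.11,.14,.075),'BR':(.11,-.14,.075)}
for k in T: print(k,onz('top',*T[k],.075).round(4),onz('side',*S[k],.075).round(4))
def Wd(p,P): return R.from_euler('z',p[2]).apply(P)+[p[0],p[1],0]
def res(p,which=None):
    r=[]
    for k in L:
        w=Wd(p,np.array(L[k]))
        if which!='side': r+=list(pix('top',w)[0]-T[k])
        if which!='top': r+=list(pix('side',w)[0]-S[k])
    return np.array(r)
for w in('top','side',None):
    f=least_squares(res,[.5,-.03,.3],args=(w,)); print(w,f.x.round(4),f.fun.round(1))
E
```

```text
FL [ 0.4097 -0.0124  0.075 ] [ 0.4077 -0.018   0.075 ]
FR [ 0.5111 -0.2679  0.075 ] [ 0.5109 -0.2682  0.075 ]
BL [0.6083 0.0632 0.075 ] [0.6082 0.0585 0.075 ]
BR [ 0.7067 -0.1875  0.075 ] [ 0.7134 -0.1907  0.075 ]
top [ 0.5593 -0.1012  0.3763] [-0.3  1.5  1.4  0.9 -2.1 -0.6  1.1 -2. ]
side [ 0.5603 -0.1032  0.3804] [-1.1 -1.   0.7  2.3 -0.5 -2.7  0.7  0.4]
None [ 0.56   -0.1023  0.3786] [ 0.2  1.3 -1.3 -1.4  1.8  0.5  0.3  2.  -1.8 -0.7 -0.6 -2.9  1.3 -2.3
  0.4  0.2]
```

```bash
python3 - <<'E'
from h import *
c=np.array([.56,-.1023,0]);Ry=R.from_euler('z',.3786)
d=np.load('pics/side0.npy');P=[]
for u,v in [(232,100),(232,170),(260,130),(280,220),(300,250),(400,300),(400,230),(440,240),(420,340),(350,270)]:
    u=int(u/2.8+270);v=int(v/2.8+145)
    if d[v,u]>0: P.append(Ry.inv().apply(world('side',u,v,d[v,u])-c))
P=np.array(P);print(P.round(3))
for th in(1.4,1.5,1.57,1.65,1.75):
    def lid(x,y,z): return Ry.apply([.11+x*np.cos(th)+z*np.sin(th),y,.075-x*np.sin(th)+z*np.cos(th)])+c
    print(th,((pix('side',[lid(-.22,.14,0),lid(-.22,-.14,0),lid(-.22,-.14,.02)])-[270,145])*2.8).round(),((pix('top',[lid(-.22,.14,0),lid(-.22,-.14,0),lid(-.22,.14,.02)])-[290,145])*4).round(), lid(-.22,0,.02).round(3))
E
```

```text
[[ 0.127  0.133  0.224]
 [ 0.125  0.126  0.139]
 [ 0.124  0.094  0.217]
 [ 0.125  0.06   0.125]
 [ 0.123  0.032  0.109]
 [ 0.126 -0.078  0.138]
 [ 0.125 -0.066  0.221]
 [ 0.126 -0.105  0.245]
 [ 0.125 -0.109  0.113]
 [ 0.125 -0.025  0.132]]
1.4 [[179.  67.]
 [438. 262.]
 [456. 245.]] [[ 60. 255.]
 [477.  93.]
 [ 48. 225.]] [ 0.646 -0.068  0.295]
1.5 [[198.  52.]
 [457. 244.]
 [475. 229.]] [[ 47. 222.]
 [464.  61.]
 [ 35. 192.]] [ 0.666 -0.06   0.296]
1.57 [[212.  43.]
 [471. 233.]
 [488. 219.]] [[ 38. 199.]
 [454.  39.]
 [ 26. 171.]] [ 0.681 -0.054  0.295]
1.65 [[227.  34.]
 [486. 222.]
 [503. 209.]] [[ 28. 175.]
 [442.  15.]
 [ 16. 147.]] [ 0.697 -0.048  0.293]
1.75 [[245.  24.]
 [504. 209.]
 [520. 199.]] [[ 15. 145.]
 [427. -13.]
 [  4. 119.]] [ 0.717 -0.04   0.288]
```

```bash
python3 - <<'E'
from h import *
for n in('side','top'): print(n,ray(n,0,0)[0].round(3))
print('wall foot',onz('top',280,135,0).round(3), onz('top',440,135,0).round(3),'tape top',onz('top',367,141,.05).round(3))
d=np.load('pics/top0.npy')
for u,v in [(280,110),(367,142),(400,110),(372,152)]: print(u,v,world('top',u,v,d[v,u]).round(3))
a=cv2.resize(cv2.imread('pics/side0.png')[180:235,360:415],None,fx=7,fy=7,interpolation=cv2.INTER_CUBIC)
b=cv2.resize(cv2.imread('pics/top0.png')[160:215,325:380],None,fx=7,fy=7,interpolation=cv2.INTER_CUBIC)
cv2.imwrite('pics/knob0.png',np.hstack([a,b]))
E
```

```text
side [ 0.241 -0.775  1.155]
top [0.274 0.014 1.328]
wall foot [0.91  0.148 0.   ] [ 0.907 -0.373  0.   ] tape top [ 0.865 -0.129  0.05 ]
280 110 [0.922 0.135 0.14 ]
367 142 [ 0.862 -0.129  0.048]
400 110 [ 0.922 -0.219  0.137]
372 152 [ 0.849 -0.149  0.002]
```

View pics/knob0.png

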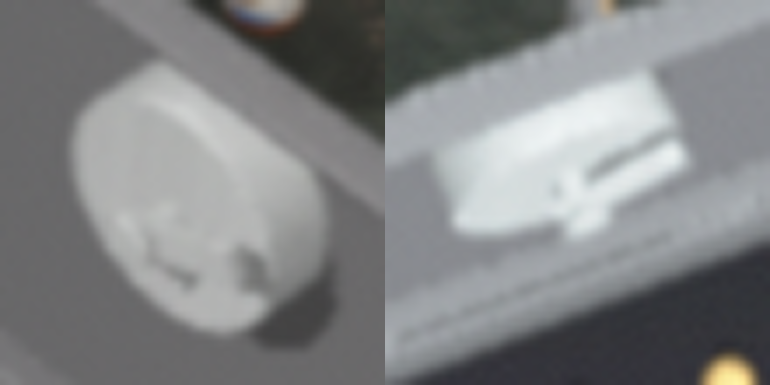

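```bash
cat >> h.py <<'E'
C=np.array([.56,-.1023,0]);YAW=.3786;RY=R.from_euler('z',YAW)
def loc(x,y,z): return RY.apply([x,y,z])+C
def down(yaw): # tool x down, tool y at world angle yaw
    x=np.array([0,0,-1.]);y=np.array([np.cos(yaw),np.sin(yaw),0]);return R.from_matrix(np.array([x,y,np.cross(x,y)]).T)
def go(p,yaw=None,rot=None):
    s=bot.read_state();T=R.from_rotvec(s['tcp_rot'])
    print('t',round(s['time'],2),'pos',s['tool_pos'].round(4),'F',s['wrist_force'].round(1),'w',round(s['width'],3),'q',s['q'].round(2))
    print('dp cm',(T.inv().apply(np.array(p)-s['tool_pos'])*100).round(2))
    if yaw is not None:
        print('rot',(T.inv()*down(yaw)).as_rotvec().round(3))
E
python3 - <<'E'
from h import *
T=R.from_rotvec(bot.read_state()['tcp_rot']).as_matrix();print(T.round(3))
p=loc(.175,.085,.40);print(p)
go(p,YAW+np.pi/2)
E
```

```text
[[-0.001  0.326  0.945]
 [-0.002  0.945 -0.326]
 [-1.    -0.002 -0.   ]]
[0.69118933 0.04136405 0.4       ]
t 0.1 pos [0.2197 0.6376 0.2441] F [ 0.5 -0.1 -0.3] w 1.001 q [ 1.2   0.26  1.61  0.    1.27 -0.04]
dp cm [-15.51 -41.04  64.  ]
rot [-0.71  -0.001  0.002]
```

```bash
python3 - <<'E'
from h import *
d=np.load('pics/top0.npy')
for u,v in [(60,120),(90,150),(110,200),(125,170),(60,210),(150,160),(155,265),(90,225),(190,170),(200,230),(30,260),(110,300)]: print(u,v,world('top',u,v,d[v,u]).round(3))
E
```

```text
60 120 [0.742 0.592 0.431]
90 150 [0.706 0.564 0.351]
110 200 [0.622 0.568 0.225]
125 170 [0.728 0.564 0.165]
60 210 [0.578 0.661 0.283]
150 160 [0.79  0.529 0.086]
155 265 [0.481 0.516 0.023]
90 225 [0.567 0.64  0.178]
190 170 [0.774 0.421 0.044]
200 230 [0.583 0.379 0.047]
30 260 [0.492 0.869 0.06 ]
110 300 [0.371 0.608 0.094]
```

```bash
python3 -m creep '[{"grip":0,"dp":[-16,0,0],"rotation":[0,0,0]},{"grip":0,"dp":[-16,0,0],"rotation":[0,0,0]},{"grip":0,"dp":[-16,0,0],"rotation":[0,0,0]},{"grip":0,"dp":[-16,0,0],"rotation":[0.2,0,0]},{"grip":0,"dp":[-16,0,0],"rotation":[0.3,0,0]}]' 20; python3 - <<'E'
from h import *
go(loc(.175,.085,.40),YAW)
E
```

```text
time: 0.52
tool_pos: [0.2208, 0.6405, 0.4159]
tcp_rot: [0.472, 1.52, -0.448]
wrist_force: [-0.1, 0.4, 1.5]
width: 0.295
t 0.52 pos [0.2208 0.6405 0.4159] F [-0.1  0.4  1.5] w 0.295 q [1.2  0.21 1.37 0.   1.55 0.22]
dp cm [  1.01 -23.81  72.37]
rot [ 0.605 -0.008 -0.013]
```

```bash
python3 -m creep '[{"grip":0,"dp":[0,-6,18],"rotation":[0.605,0,0]},{"grip":0,"dp":[0,-6,18],"rotation":[0.605,0,0]},{"grip":0,"dp":[0,-6,18],"rotation":[0.605,0,0]},{"grip":0,"dp":[0,-6,18],"rotation":[0.605,0,0]},{"grip":0,"dp":[0,-6,18],"rotation":[0.605,0,0]}]' 20; python3 - <<'E'
from h import *
go(loc(.175,.085,.40),YAW)
E
```

```text
time: 0.93
tool_pos: [0.3392, 0.4858, 0.4049]
tcp_rot: [0.926, 1.362, -0.929]
wrist_force: [0.1, 0.4, 0.5]
width: 0.005
t 0.93 pos [0.3392 0.4858 0.4049] F [0.1 0.4 0.5] w 0.005 q [ 0.92  0.05  1.56 -0.    1.53  0.54]
dp cm [ 0.61 16.41 54.26]
rot [-0.002  0.002  0.   ]
```

```bash
M='x'; python3 -m creep '[{"grip":0,"dp":[0,16.4,54.2],"rotation":[0,0,0]},{"grip":0,"dp":[0,16.4,54.2],"rotation":[0,0,0]},{"grip":0,"dp":[0,16.4,54.2],"rotation":[0,0,0]},{"grip":0,"dp":[0,16.4,54.2],"rotation":[0,0,0]},{"grip":0,"dp":[0,16.4,54.2],"rotation":[0,0,0]}]'; python3 -m creep '[{"grip":0,"dp":[0,10,33],"rotation":[0,0,0]},{"grip":0,"dp":[0,10,33],"rotation":[0,0,0]},{"grip":0,"dp":[0,10,33],"rotation":[0,0,0]},{"grip":0,"dp":[0,10,33],"rotation":[0,0,0]},{"grip":0,"dp":[0,10,33],"rotation":[0,0,0]}]';python3 - <<'E'
from h import *
go(loc(.175,.085,.40),YAW)
E
```

```text
time: 1.35
tool_pos: [0.4686, 0.325, 0.4048]
tcp_rot: [0.921, 1.367, -0.922]
wrist_force: [0.9, 0.7, 1.0]
width: 0.001
time: 1.77
tool_pos: [0.5994, 0.1627, 0.4047]
tcp_rot: [0.922, 1.367, -0.922]
wrist_force: [0.7, 1.0, -0.1]
width: 0.003
t 1.77 pos [0.5994 0.1627 0.4047] F [ 0.7  1.  -0.1] w 0.003 q [ 0.22  0.11  1.5   0.    1.53 -0.16]
dp cm [ 0.47  3.97 14.69]
rot [ 0.005 -0.     0.001]
```

```bash
python3 -m creep '[{"grip":0,"dp":[0,3.4,12],"rotation":[0,0,0]},{"grip":0,"dp":[0,3.4,12],"rotation":[0,0,0]},{"grip":0,"dp":[0,3.4,12],"rotation":[0,0,0]},{"grip":0,"dp":[0,3.4,12],"rotation":[0,0,0]},{"grip":0,"dp":[0,3.4,12],"rotation":[0,0,0]}]';python3 - <<'E'
from h import *
go(loc(.175,.085,.275),YAW)
snap('side','s1');snap('top','t1')
a=cv2.imread('pics/s1.png')[60:360,240:520];b=cv2.imread('pics/t1.png')[60:360,240:480]
cv2.imwrite('pics/v1.png',cv2.resize(np.hstack([a,b]),None,fx=1.5,fy=1.5))
E
```

```text
time: 2.18
tool_pos: [0.6759, 0.0638, 0.4033]
tcp_rot: [0.924, 1.368, -0.927]
wrist_force: [-1.1, 0.9, 0.6]
width: 0.002
t 2.18 pos [0.6759 0.0638 0.4033] F [-1.1  0.9  0.6] w 0.002 q [ 0.06  0.22  1.37  0.    1.55 -0.32]
dp cm [12.83  0.63  2.66]
rot [ 0.002 -0.001  0.003]
```

View pics/v1.png

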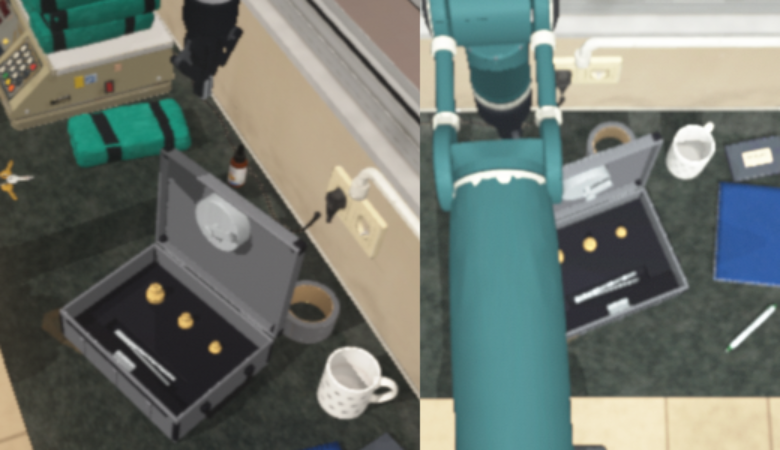

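The gripper hangs at about (205,80) in the side crop, above and behind the lid's left half. The lid is still upright.

```bash
python3 -m creep '[{"grip":0,"dp":[0,0.6,2.6],"rotation":[0,0,0]},{"grip":0,"dp":[4,0.6,2.6],"rotation":[0,0,0]},{"grip":0,"dp":[8,0.6,2.6],"rotation":[0,0,0]},{"grip":0,"dp":[12.8,0.6,2.6],"rotation":[0,0,0]},{"grip":0,"dp":[12.8,0.6,2.6],"rotation":[0,0,0]}]';python3 - <<'E'
from h import *
go(loc(.145,.085,.275),YAW)
snap('side','s2')
a=cv2.imread('pics/s2.png')[60:360,240:520]
cv2.imwrite('pics/v2.png',cv2.resize(a,None,fx=2,fy=2))
E
```

```text
time: 2.7
tool_pos: [0.6849, 0.0459, 0.2678]
tcp_rot: [0.915, 1.38, -0.929]
wrist_force: [-1.9, 0.1, -1.7]
width: -0.002
t 2.7 pos [0.6849 0.0459 0.2678] F [-1.9  0.1 -1.7] w -0.002 q [ 0.03  0.28  1.54  0.    1.33 -0.36]
dp cm [-0.69 -2.6   0.63]
rot [ 0.008 -0.005  0.014]
```

View pics/v2.png

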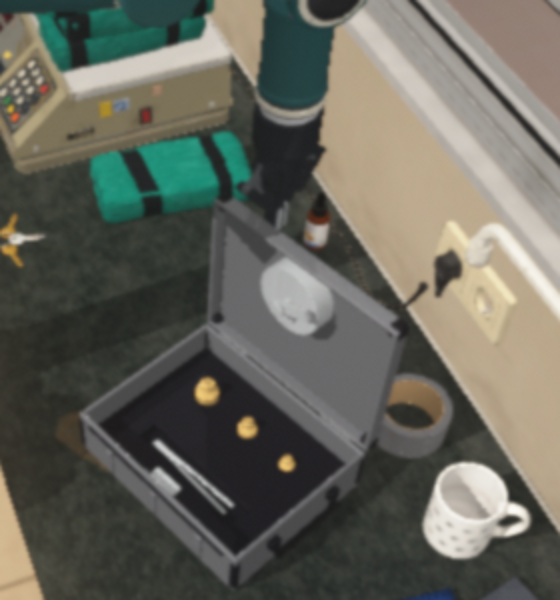

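```bash
python3 -m creep '[{"grip":0,"dp":[0,-1.5,0],"rotation":[0,0,0]},{"grip":0,"dp":[0,-2.5,0],"rotation":[0,0,0]},{"grip":0,"dp":[0,-3.5,0],"rotation":[0,0,0]},{"grip":0,"dp":[0,-5,0],"rotation":[0,0,0]},{"grip":0,"dp":[0,-6.5,0],"rotation":[0,0,0]}]'; python3 -m creep '[{"grip":0,"dp":[0,-1.5,0],"rotation":[0,0,0]},{"grip":0,"dp":[0,-3,0],"rotation":[0,0,0]},{"grip":0,"dp":[0,-4,0],"rotation":[0,0,0]},{"grip":0,"dp":[0,-4,0],"rotation":[0,0,0]},{"grip":0,"dp":[0,-4,0],"rotation":[0,0,0]}]';python3 - <<'E'
from h import *
go(loc(.145,.085,.275),YAW)
s=bot.read_state();print('local',RY.inv().apply(s['tool_pos']-C))
snap('side','s3')
a=cv2.imread('pics/s3.png')[60:360,240:520]
cv2.imwrite('pics/v3.png',cv2.resize(a,None,fx=2,fy=2))
E
```

```text
time: 3.17
tool_pos: [0.6312, 0.0207, 0.2809]
tcp_rot: [0.924, 1.362, -0.917]
wrist_force: [1.0, 1.4, -1.4]
width: 0.001
time: 3.58
tool_pos: [0.5934, 0.0049, 0.2792]
tcp_rot: [0.923, 1.364, -0.92]
wrist_force: [0.7, -0.1, -0.9]
width: -0.001
t 3.58 pos [0.5934 0.0049 0.2792] F [ 0.7 -0.1 -0.9] w -0.001 q [-0.03  0.09  1.75  0.    1.3  -0.42]
dp cm [0.44 7.43 0.26]
rot [ 0.005  0.001 -0.003]
local [0.07062634 0.08722689 0.27915314]
```

View pics/v3.png

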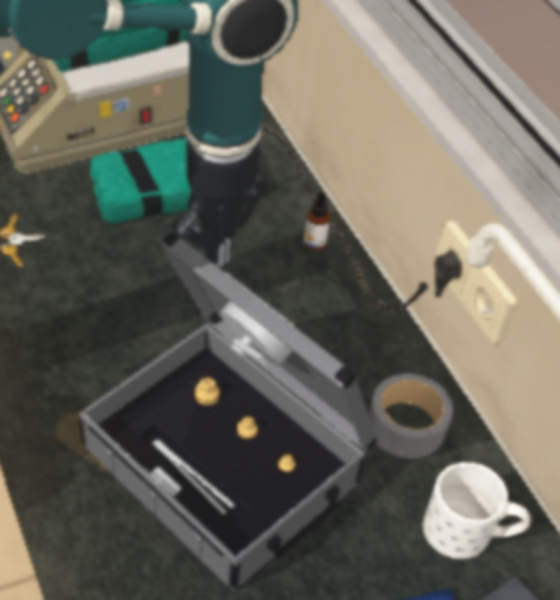

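The lid follows at roughly 1.2 rad, and the force is near zero. I'll keep pulling.

```bash
python3 -m creep '[{"grip":0,"dp":[0.5,-1.5,0],"rotation":[0,0,0]},{"grip":0,"dp":[1,-3,0],"rotation":[0,0,0]},{"grip":0,"dp":[1.5,-4.5,0],"rotation":[0,0,0]},{"grip":0,"dp":[2,-6,0],"rotation":[0,0,0]},{"grip":0,"dp":[2,-7,0],"rotation":[0,0,0]}]';python3 - <<'E'
from h import *
go(loc(.145,.085,.275),YAW)
s=bot.read_state();print('local',RY.inv().apply(s['tool_pos']-C))
snap('side','s4')
a=cv2.imread('pics/s4.png')[60:360,240:520]
cv2.imwrite('pics/v4.png',cv2.resize(a,None,fx=2,fy=2))
E
```

```text
time: 4.05
tool_pos: [0.5272, -0.0214, 0.2563]
tcp_rot: [0.921, 1.369, -0.923]
wrist_force: [-0.5, 0.9, -0.8]
width: 0.004
t 4.05 pos [ 0.5272 -0.0214  0.2563] F [-0.5  0.9 -0.8] w 0.004 q [-0.09 -0.02  1.9  -0.    1.26 -0.47]
dp cm [-1.9  14.55  0.31]
rot [ 0.006 -0.001  0.002]
local [-0.00052336  0.08729887  0.25627174]
```

View pics/v4.png

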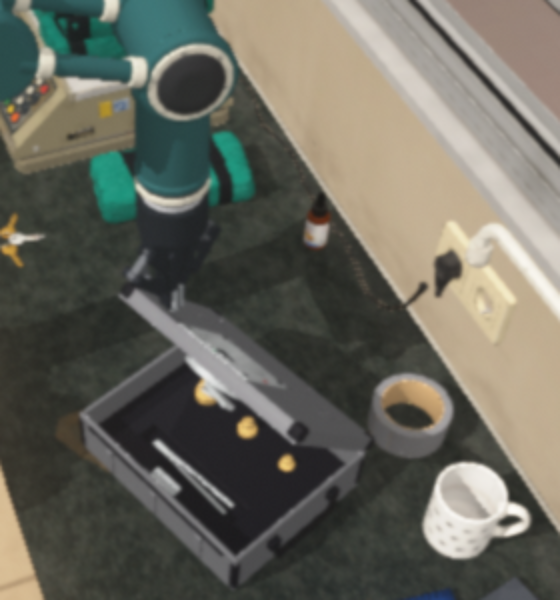

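The lid is at about 0.85 rad. It should sink by itself from here, so I'll raise the tool and wait.

```bash
python3 -m creep '[{"grip":0,"dp":[-2,0,0],"rotation":[0,0,0]},{"grip":0,"dp":[-4,0,0],"rotation":[0,0,0]},{"grip":0,"dp":[-6,2,0],"rotation":[0,0,0]},{"grip":0,"dp":[-6,4,0],"rotation":[0,0,0]},{"grip":0,"dp":[-6,4,0],"rotation":[0,0,0]}]'
python3 -m creep '[{"grip":0,"dp":[0,0,0],"rotation":[0,0,0]},{"grip":0,"dp":[0,0,0],"rotation":[0,0,0]},{"grip":0,"dp":[0,0,0],"rotation":[0,0,0]},{"grip":0,"dp":[0,0,0],"rotation":[0,0,0]},{"grip":0,"dp":[0,0,0],"rotation":[0,0,0]}]'
python3 -m creep '[{"grip":0,"dp":[0,0,0],"rotation":[0,0,0]},{"grip":0,"dp":[0,0,0],"rotation":[0,0,0]},{"grip":0,"dp":[0,0,0],"rotation":[0,0,0]},{"grip":0,"dp":[0,0,0],"rotation":[0,0,0]},{"grip":0,"dp":[0,0,0],"rotation":[0,0,0]}]'
python3 -m creep '[{"grip":0,"dp":[0,0,0],"rotation":[0,0,0]},{"grip":0,"dp":[0,0,0],"rotation":[0,0,0]},{"grip":0,"dp":[0,0,0],"rotation":[0,0,0]},{"grip":0,"dp":[0,0,0],"rotation":[0,0,0]},{"grip":0,"dp":[0,0,0],"rotation":[0,0,0]}]'
python3 - <<'E'
from h import *
snap('side','s5');snap('top','t5')
a=cv2.imread('pics/s5.png')[160:360,260:460]
b=cv2.imread('pics/t5.png')[140:300,270:430]
cv2.imwrite('pics/v5.png',cv2.resize(a,None,fx=3,fy=3,interpolation=cv2.INTER_CUBIC))
cv2.imwrite('pics/v5t.png',cv2.resize(b,None,fx=3,fy=3,interpolation=cv2.INTER_CUBIC))
E
```

```text
time: 4.52
tool_pos: [0.5696, -0.0052, 0.32]
tcp_rot: [0.924, 1.362, -0.917]
wrist_force: [-0.2, -0.2, -0.2]
width: -0.003
time: 4.93
tool_pos: [0.5647, -0.0065, 0.3169]
tcp_rot: [0.922, 1.367, -0.923]
wrist_force: [0.1, 0.5, 0.7]
width: 0.001
time: 5.35
tool_pos: [0.5652, -0.0064, 0.3173]
tcp_rot: [0.922, 1.367, -0.922]
wrist_force: [1.2, -0.3, 0.7]
width: -0.002
time: 5.77
tool_pos: [0.5653, -0.0063, 0.3173]
tcp_rot: [0.922, 1.367, -0.922]
wrist_force: [0.2, -0.8, 0.6]
width: -0.003
```

View pics/v5.png

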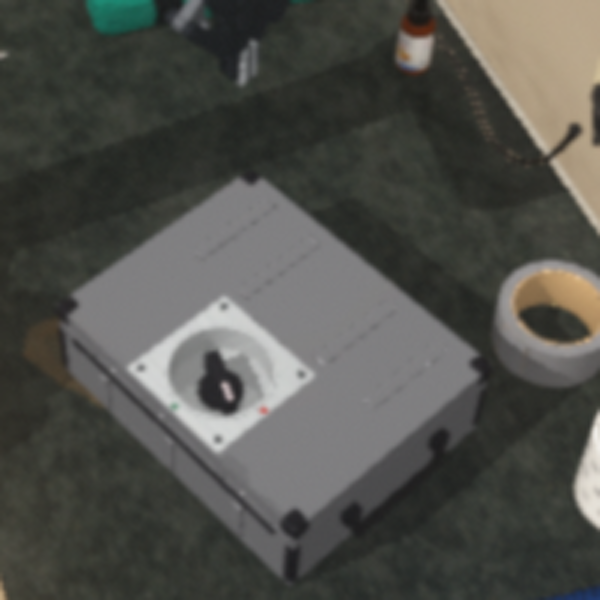

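View pics/v5t.png

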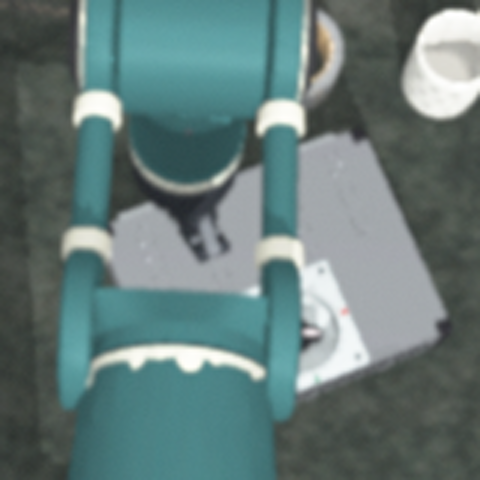

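```bash
python3 - <<'E'
from h import *
d=np.load('pics/side5.npy') if 0 else np.load('pics/s5.npy')
for u,v in [(300,255),(350,230),(380,300),(410,280),(350,330),(332,300),(320,300)]: print(u,v,RY.inv().apply(world('side',u,v,d[v,u])-C).round(4))
k=10
x0,y0=298,252
b=cv2.resize(cv2.imread('pics/s5.png')[y0:y0+60,x0:x0+70],None,fx=k,fy=k,interpolation=cv2.INTER_CUBIC)
for P,c in [((-.055,0,.098),(0,255,255)),((-.055,0,.091),(255,0,255)),((-.055,-.026,.091),(0,0,255)),((-.081,0,.091),(0,255,0)),((-.055,-.042,.098),(0,0,255)),((-.097,0,.098),(0,255,0))]:
    p=(pix('side',loc(*P))[0]-[x0-.5,y0-.5])*k; cv2.circle(b,tuple(int(q) for q in p),4,c,-1)
cv2.imwrite('pics/v5k.png',b)
go(loc(-.055,0,.2),YAW)
E
```

```text
300 255 [-0.0567  0.1222  0.0936]
350 230 [0.0894 0.0943 0.0966]
380 300 [-0.0053 -0.104   0.095 ]
410 280 [ 0.0874 -0.1139  0.0963]
350 330 [-0.1107 -0.1124  0.0924]
332 300 [-0.088  -0.0286  0.0953]
320 300 [-0.1091 -0.0101  0.0962]
t 5.87 pos [ 0.5653 -0.0063  0.3172] F [ 0.3 -0.3 -0.3] w 0.001 q [-0.06  0.02  1.75  0.    1.37 -0.44]
dp cm [11.73 -9.58  8.67]
rot [ 0.005 -0.     0.   ]
```

View pics/v5k.png

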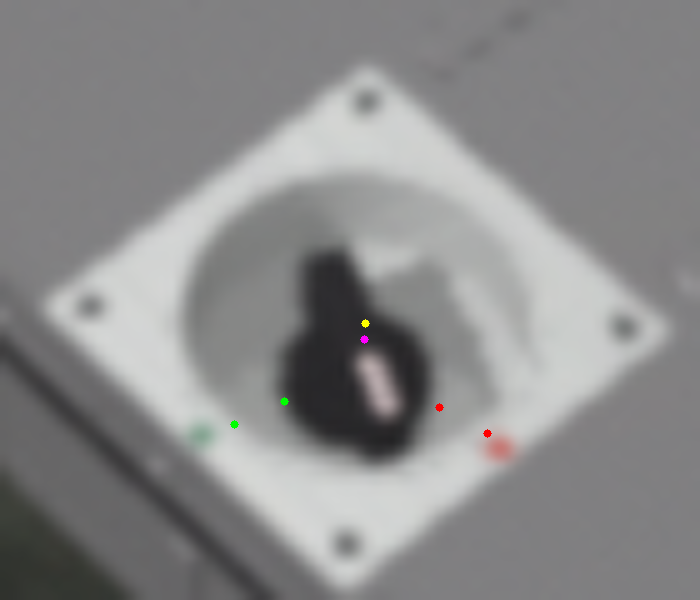

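```bash
python3 - <<'E'
from h import *
def s2w(p,z): return RY.inv().apply(onz('side',p[0]/10+297.5,p[1]/10+251.5,z)-C)
for p in [(368,65),(672,325),(345,592),(40,305),(356,322)]: print('plate',s2w(p,.0975).round(4))
print('dots',s2w((500,447),.098).round(4),s2w((202,433),.098).round(4))
for p in [(325,252),(385,457),(366,355),(388,413)]: print('wing',s2w(p,.091).round(4))
# lid corners at .095 in s5 (v5 crop x3, off 260,160)
for p in [(250,180),(70,310),(292,530),(482,365)]: print('lidc',RY.inv().apply(onz('side',p[0]/3+259.7,p[1]/3+159.7,.095)-C).round(4))
E
```

```text
plate [-0.002   0.0556  0.0975]
plate [-0.0012 -0.0494  0.0975]
plate [-0.1086 -0.0507  0.0975]
plate [-0.1084  0.0565  0.0975]
plate [-0.0561  0.002   0.0975]
dots [-0.0554 -0.0466  0.098 ] [-0.1042  0.0033  0.098 ]
wing [-0.0448  0.025   0.091 ]
wing [-0.074  -0.0273  0.091 ]
wing [-0.0578 -0.0034  0.091 ]
wing [-0.0651 -0.0189  0.091 ]
lidc [0.1013 0.1327 0.095 ]
lidc [-0.1042  0.1309  0.095 ]
lidc [-0.1113 -0.1354  0.095 ]
lidc [ 0.1035 -0.1328  0.095 ]
```

The lid is shut: depth on it reads about 0.095 everywhere. The wing is already roughly 27° clockwise of unlocked, with the white line at about (378,385) in the crop. I'll swing the arm left for a clear top view.

```bash
python3 -m creep '[{"grip":2,"dp":[0,4,-14],"rotation":[0,0,0]},{"grip":3,"dp":[0,4,-14],"rotation":[0,0,0]},{"grip":3,"dp":[0,4,-14],"rotation":[0,0,0]},{"grip":3,"dp":[0,4,-14],"rotation":[0,0,0]},{"grip":3,"dp":[0,4,-14],"rotation":[0,0,0]}]'
python3 - <<'E'
from h import *
snap('top','t6')
x0,y0=330,215;k=10
b=cv2.resize(cv2.imread('pics/t6.png')[y0:y0+60,x0:x0+70],None,fx=k,fy=k,interpolation=cv2.INTER_CUBIC)
cv2.imwrite('pics/v6.png',b)
E
```

```text
time: 6.28
tool_pos: [0.5492, 0.1425, 0.3173]
tcp_rot: [0.92, 1.37, -0.917]
wrist_force: [-0.5, -0.4, 0.1]
width: 0.352
```

View pics/v6.png

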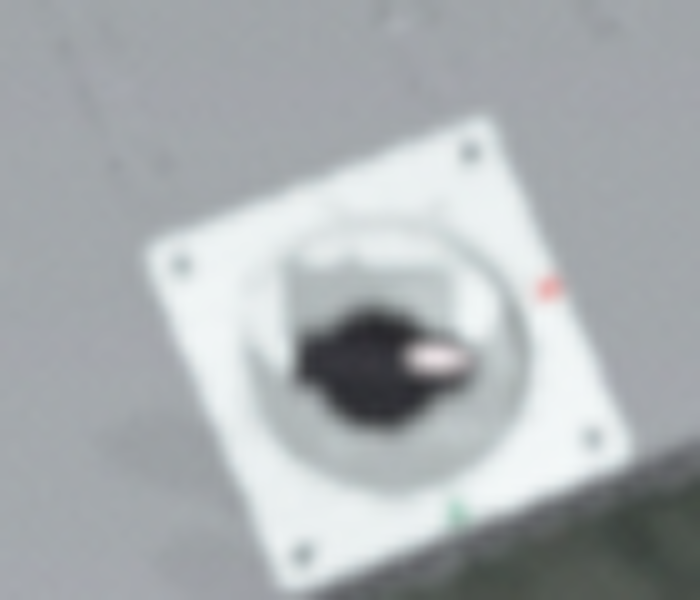

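```bash
python3 - <<'E'
from h import *
def t(p,z): return onz('top',p[0]/10+329.5,p[1]/10+214.5,z)
for p in [(488,115),(632,450),(288,592),(145,252)]: print('plate',t(p,.0975).round(4))
print('pc top',np.mean([t(p,.0975) for p in [(488,115),(632,450),(288,592),(145,252)]],0),'side',loc(-.0555,.0025,0))
print('screws',np.mean([t(p,.0975) for p in [(470,152),(593,437),(303,555),(181,264)]],0))
r,g=t((550,288),.098),t((457,512),.098);print('dots',r,g)
a,b=t((297,360),.091),t((478,362),.091);d=b-a;print('wing',a,b,(a+b)/2,np.arctan2(d[1],d[0]))
d=r-np.array([.5075,-.1195,0]);print('red ang',np.arctan2(d[1],d[0]))
a,b=t((408,357),.091),t((468,357),.091);d=b-a;print('line',np.arctan2(d[1],d[0]))
W=np.array([.5075,-.1195,.2]);go(W,YAW-.45)
E
```

```text
plate [ 0.5795 -0.1495  0.0975]
plate [ 0.4811 -0.1875  0.0975]
plate [ 0.441  -0.0887  0.0975]
plate [ 0.5395 -0.0498  0.0975]
pc top [ 0.51028553 -0.11884787  0.0975    ] side [ 0.50750629 -0.12049095  0.        ]
screws [ 0.51023767 -0.11841244  0.0975    ]
dots [ 0.52823944 -0.16562221  0.098     ] [ 0.46350487 -0.13707971  0.098     ]
wing [ 0.50896997 -0.09327051  0.091     ] [ 0.50809961 -0.14524311  0.091     ] [ 0.50853479 -0.11925681  0.091     ] -1.587541294809296
red ang -1.148222851629431
line -1.5762913813012551
t 6.33 pos [0.5495 0.1404 0.3173] F [ 0.8 -0.8  0.1] w 0.349 q [ 0.21  0.02  1.75  0.    1.37 -0.18]
dp cm [ 11.73 -13.72  22.47]
rot [ 0.459 -0.     0.   ]
```

```bash
python3 - <<'E'
from h import *
np.set_printoptions(linewidth=200)
for f,n,(u0,u1,v0,v1) in [('t6','top',(358,380,242,260)),('s5','side',(324,344,276,302))]:
    d=np.load('pics/%s.npy'%f)
    for v in range(v0,v1): print(v,*['%3d'%round(1000*world(n,u,v,d[v,u])[2]) for u in range(u0,u1)])
E
```

```text
242  60  65  66  67  70  67  67  63  67  71  66  68  70  70  66  68  67  66  67  65  71  84
243  68  63  66  62  66  65  69  64  59  68  64  66  67  68  66  65  65  63  66  68  66  72
244  72  70  67  65  69  67  63  68  61  61  65  65  72  68  63  62  65  67  68  68  67  68
245  67  63  68  65  60  67  67  69  69  73  77  63  64  69  68  68  73  68  67  67  67  68
246  68  66  63  62  67  69  70  70  72  73  74  69  71  63  65  65  68  60  71  69  69  66
247  67  65  64  63  66  68  69  72  74  71  76  71  73  72  70  67  70  65  65  67  66  66
248  63  68  92  91  89  89  88  92  89  91  92  89  84  86  88  88  90  65  68  71  68  60
249  66  84  87  89  89  88  90  93  91  94  90  89  92  88  89  86  85  96  89  69  62  69
250  71  87  92  88  89  89  89  94  92  92  92  90  89  94  88  92  88  93  92  68  69  65
251  66  90  93  93  90  92  92  87  89  91  93  92  91  88  90  89  97  91  94  67  67  65
252  63  84  88  85  88  90  87  86  89  89  90  90  86  87  88  88  90  91  94  65  71  63
253  72  64  72  75  79  78  75  77  79  79  80  79  84  82  83  86  86  87  80  67  65 
[... 2040 characters left out ...]
  89  90  70  71  65  68  66
294  67  65  67  68  71  70  70  71  76  88  87  85  92  85  88  70  69  68  69  66
295  68  66  65  67  69  72  73  73  77  83  84  87  85  85  85  68  68  67  67  71
296  66  66  67  66  70  68  69  71  73  80  83  81  84  81  78  70  69  67  69  97
297  97  99 102  65  68  68  65  65  66  77  80  77  75  75  72  67  65  95  98  99
298  96  94 101  95  96  98  96  68  64  63  71  73  71  99  96  98  98  96  97  98
299  99  96  93  98  95  95  97  98  99  97  98  99  98  99  94  96  95  97  97  97
300  96  93  93  96  98 101  96  96  95  98  96 100  99  97  96  98 100  93 100  97
301  97  98  97  98  92  99  95  99  95 100  96  99  96 102  94  97  96  93  97  94
```

A round hub about 33 mm across stands at z ≈ 0.073 under the wing, so the fingertips must stay above about 0.076. That puts the TCP at z ≈ 0.091. I'll move above the knob next.

```bash
python3 -m creep '[{"grip":3.2,"dp":[10,-13.8,22.5],"rotation":[0.39,0,0]},{"grip":3.2,"dp":[10,-13.8,22.5],"rotation":[0.39,0,0]},{"grip":3.2,"dp":[10,-13.8,22.5],"rotation":[0.39,0,0]},{"grip":3.2,"dp":[10,-13.8,22.5],"rotation":[0.39,0,0]},{"grip":3.2,"dp":[10,-13.8,22.5],"rotation":[0.39,0,0]}]'
python3 - <<'E'
from h import *
go([.5088,-.1195,.17],-.011)
E
```

```text
time: 6.75
tool_pos: [0.5169, -0.0565, 0.2431]
tcp_rot: [1.214, 1.205, -1.215]
wrist_force: [0.6, -0.3, -0.2]
width: 0.376
t 6.75 pos [ 0.5169 -0.0565  0.2431] F [ 0.6 -0.3 -0.2] w 0.376 q [-0.16 -0.03  1.93 -0.    1.24 -0.15]
dp cm [ 7.31 -0.77  6.3 ]
rot [ 0.004  0.001 -0.001]
```

```bash
python3 -m creep '[{"grip":3.2,"dp":[3.5,-0.4,3.2],"rotation":[0,0,0]},{"grip":3.2,"dp":[6.5,-0.6,5.5],"rotation":[0,0,0]},{"grip":3.2,"dp":[6.5,-0.6,5.5],"rotation":[0,0,0]},{"grip":3.2,"dp":[6.5,-0.6,5.5],"rotation":[0,0,0]},{"grip":3.2,"dp":[6.5,-0.6,5.5],"rotation":[0,0,0]}]'
python3 - <<'E'
from h import *
go([.5088,-.1195,.091],-.011)
E
```

```text
time: 7.17
tool_pos: [0.5114, -0.1095, 0.1789]
tcp_rot: [1.215, 1.205, -1.215]
wrist_force: [0.7, -0.1, 0.1]
width: 0.375
t 7.17 pos [ 0.5114 -0.1095  0.1789] F [ 0.7 -0.1  0.1] w 0.375 q [-0.26  0.03  2.    0.    1.11 -0.25]
dp cm [ 8.79 -0.26  1.  ]
rot [ 0.003 -0.    -0.   ]
```

```bash
python3 -m creep '[{"grip":3.2,"dp":[1,-0.2,1],"rotation":[0,0,0]},{"grip":3.2,"dp":[3.5,-0.2,1],"rotation":[0,0,0]},{"grip":3.2,"dp":[6,-0.2,1],"rotation":[0,0,0]},{"grip":3.2,"dp":[6,-0.2,1],"rotation":[0,0,0]},{"grip":3.2,"dp":[6,-0.2,1],"rotation":[0,0,0]}]'
python3 - <<'E'
from h import *
go([.5088,-.1195,.091],-.011)
snap('side','s7')
cv2.imwrite('pics/v7.png',cv2.resize(cv2.imread('pics/s7.png')[210:320,270:400],None,fx=6,fy=5.4*1.11/1.0 if 0 else 6,interpolation=cv2.INTER_CUBIC)[:600])
E
```

```text
time: 7.58
tool_pos: [0.5088, -0.1181, 0.1181]
tcp_rot: [1.212, 1.209, -1.214]
wrist_force: [0.4, 0.3, 0.7]
width: 0.375
t 7.58 pos [ 0.5088 -0.1181  0.1181] F [0.4 0.3 0.7] w 0.375 q [-0.28  0.09  2.05 -0.    1.   -0.27]
dp cm [2.71 0.01 0.14]
rot [ 0.006 -0.     0.002]
```

View pics/v7.png

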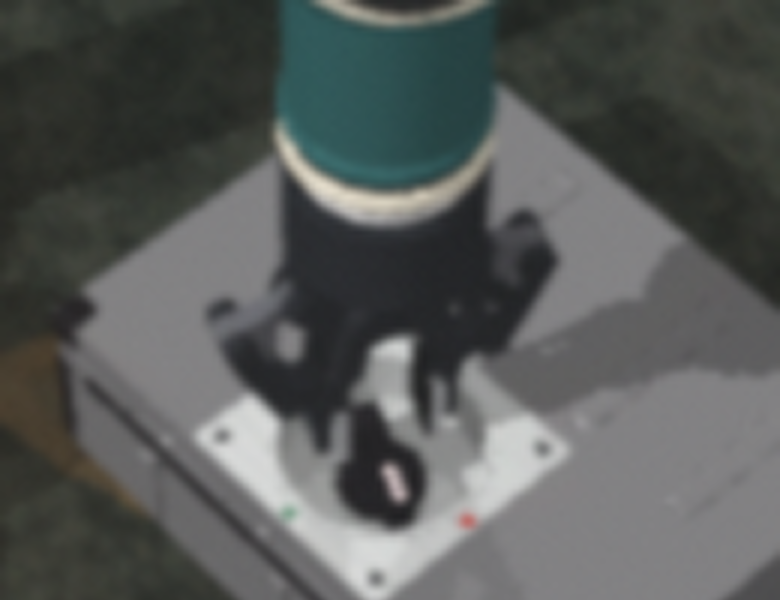

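The jaws straddle the wing, with the fingers at about (320,430) and (430,410) in the crop. I'll descend and close.

```bash
python3 -m creep '[{"grip":3.2,"dp":[1,0,0.1],"rotation":[0,0,0]},{"grip":3.2,"dp":[2,0,0.1],"rotation":[0,0,0]},{"grip":3.2,"dp":[2.6,0,0.1],"rotation":[0,0,0]},{"grip":3.2,"dp":[2.6,0,0.1],"rotation":[0,0,0]},{"grip":3.2,"dp":[2.6,0,0.1],"rotation":[0,0,0]}]' 40
python3 -m creep '[{"grip":0.5,"dp":[0,0,0],"rotation":[0,0,0]},{"grip":0.5,"dp":[0,0,0],"rotation":[0,0,0]},{"grip":0.5,"dp":[0,0,0],"rotation":[0,0,0]},{"grip":0.5,"dp":[0,0,0],"rotation":[0,0,0]},{"grip":0.5,"dp":[0,0,0],"rotation":[0,0,0]}]' 40
python3 - <<'E'
from h import *
go([.5088,-.1195,.091],-.011)
print(bot.read_state()['torque'])
E
```

```text
time: 8.05
tool_pos: [0.5088, -0.1195, 0.0919]
tcp_rot: [1.213, 1.208, -1.214]
wrist_force: [0.1, -1.1, -0.4]
width: 0.378
time: 8.47
tool_pos: [0.5094, -0.1197, 0.0929]
tcp_rot: [1.214, 1.206, -1.213]
wrist_force: [-1.7, 0.1, 2.1]
width: 0.152
t 8.47 pos [ 0.5094 -0.1197  0.0929] F [-1.7  0.1  2.1] w 0.152 q [-0.28  0.13  2.07 -0.    0.94 -0.27]
dp cm [ 0.19 -0.06 -0.02]
rot [ 0.005  0.    -0.   ]
[ 0.01526714  0.1828106  -0.05440646]
```

The wing is gripped at a width of about 13 mm, close to the given 14 mm. Now I'll turn it clockwise.

```bash
python3 -m creep '[{"grip":0.5,"dp":[0,0,0],"rotation":[0.1,0,0]},{"grip":0.5,"dp":[0,0,0],"rotation":[0.2,0,0]},{"grip":0.5,"dp":[0,0,0],"rotation":[0.3,0,0]},{"grip":0.5,"dp":[0,0,0],"rotation":[0.4,0,0]},{"grip":0.5,"dp":[0,0,0],"rotation":[0.5,0,0]}]'
python3 -m creep '[{"grip":0.5,"dp":[0,0,0],"rotation":[0.1,0,0]},{"grip":0.5,"dp":[0,0,0],"rotation":[0.2,0,0]},{"grip":0.5,"dp":[0,0,0],"rotation":[0.3,0,0]},{"grip":0.5,"dp":[0,0,0],"rotation":[0.4,0,0]},{"grip":0.5,"dp":[0,0,0],"rotation":[0.5,0,0]}]'
python3 - <<'E'
from h import *
go([.5088,-.1195,.092],YAW-np.pi/2)
print(bot.read_state()['torque'])
E
```

```text
time: 8.88
tool_pos: [0.509, -0.1196, 0.0929]
tcp_rot: [1.574, 0.923, -1.575]
wrist_force: [-2.8, 0.6, 2.8]
width: 0.145
time: 9.3
tool_pos: [0.5088, -0.1194, 0.0929]
tcp_rot: [1.903, 0.549, -1.905]
wrist_force: [-3.6, 1.8, 5.4]
width: 0.147
t 9.3 pos [ 0.5088 -0.1194  0.0929] F [-3.6  1.8  5.4] w 0.147 q [-0.28  0.13  2.07  0.    0.95  0.73]
dp cm [0.09 0.01 0.  ]
rot [0.182 0.001 0.001]
[0.28149087 0.58060163 0.17099429]
```

```bash
python3 -m creep '[{"grip":0.5,"dp":[0,0,0],"rotation":[0.07,0,0]},{"grip":0.5,"dp":[0,0,0],"rotation":[0.13,0,0]},{"grip":0.5,"dp":[0,0,0],"rotation":[0.18,0,0]},{"grip":0.5,"dp":[0,0,0],"rotation":[0.18,0,0]},{"grip":0.5,"dp":[0,0,0],"rotation":[0.18,0,0]}]'
python3 - <<'E'
from h import *
go([.5088,-.1195,.092],YAW-np.pi/2)
print(bot.read_state()['torque'])
E
python3 -m creep '[{"grip":0.5,"dp":[0,0,0],"rotation":[0.03,0,0]},{"grip":0.5,"dp":[0,0,0],"rotation":[0.06,0,0]},{"grip":0.5,"dp":[0,0,0],"rotation":[0.06,0,0]},{"grip":0.5,"dp":[0,0,0],"rotation":[0.06,0,0]}]'
python3 - <<'E'
from h import *
go([.5088,-.1195,.092],YAW-np.pi/2)
print(bot.read_state()['torque'])
E
```

```text
time: 9.72
tool_pos: [0.5085, -0.1193, 0.0928]
tcp_rot: [2.009, 0.393, -2.013]
wrist_force: [-4.3, 2.3, 6.0]
width: 0.147
t 9.72 pos [ 0.5085 -0.1193  0.0928] F [-4.3  2.3  6. ] w 0.147 q [-0.28  0.13  2.07  0.    0.95  0.91]
dp cm [ 0.08  0.03 -0.02]
rot [0.006 0.001 0.001]
[ 0.21073253  0.77304481 -0.0539457 ]
time: 10.05
tool_pos: [0.5085, -0.1193, 0.0929]
tcp_rot: [2.042, 0.338, -2.046]
wrist_force: [-3.5, 2.0, 4.9]
width: 0.148
t 10.05 pos [ 0.5085 -0.1193  0.0929] F [-3.5  2.   4.9] w 0.148 q [-0.28  0.13  2.07 -0.    0.95  0.97]
dp cm [ 0.09  0.03 -0.02]
rot [-0.051  0.002  0.001]
[0.37666144 0.65645448 0.91971931]
```

The z torque rose to 0.92 N·m, so the knob is at its stop. I'll release and lift.

```bash
python3 -m creep '[{"grip":3,"dp":[0,0,0],"rotation":[0,0,0]},{"grip":3,"dp":[0,0,0],"rotation":[0,0,0]},{"grip":3,"dp":[0,0,0],"rotation":[0,0,0]},{"grip":3,"dp":[0,0,0],"rotation":[0,0,0]},{"grip":3,"dp":[0,0,0],"rotation":[0,0,0]}]'
python3 -m creep '[{"grip":3,"dp":[-1,0,0],"rotation":[0,0,0]},{"grip":3,"dp":[-3,0,0],"rotation":[0,0,0]},{"grip":3,"dp":[-6,0,0],"rotation":[0,0,0]},{"grip":3,"dp":[-10,0,0],"rotation":[0,0,0]},{"grip":3,"dp":[-14,0,0],"rotation":[0,0,0]}]'
python3 - <<'E'
from h import *
go([.53,.14,.31])
E
```

```text
time: 10.47
tool_pos: [0.5094, -0.1197, 0.0924]
tcp_rot: [2.046, 0.335, -2.046]
wrist_force: [-0.9, 0.5, 0.4]
width: 0.349
time: 10.88
tool_pos: [0.5083, -0.1194, 0.2336]
tcp_rot: [2.044, 0.336, -2.048]
wrist_force: [1.3, 0.1, 0.8]
width: 0.355
t 10.88 pos [ 0.5083 -0.1194  0.2336] F [1.3 0.1 0.8] w 0.355 q [-0.28 -0.02  1.94 -0.    1.22  0.97]
dp cm [ -7.63 -23.9  -10.32]
```

```bash
python3 -m creep '[{"grip":3,"dp":[-8,-24,-10],"rotation":[0,0,0]},{"grip":3,"dp":[-8,-24,-10],"rotation":[0,0,0]},{"grip":3,"dp":[-8,-24,-10],"rotation":[0,0,0]},{"grip":3,"dp":[-8,-24,-10],"rotation":[0,0,0]},{"grip":3,"dp":[-8,-24,-10],"rotation":[0,0,0]}]'
python3 -m creep '[{"grip":3,"dp":[-2,-6,-3],"rotation":[0,0,0]},{"grip":3,"dp":[-2,-6,-3],"rotation":[0,0,0]},{"grip":3,"dp":[-2,-6,-3],"rotation":[0,0,0]},{"grip":3,"dp":[-2,-6,-3],"rotation":[0,0,0]},{"grip":3,"dp":[-2,-6,-3],"rotation":[0,0,0]}]'
python3 - <<'E'
from h import *
snap('top','t8');snap('side','s8')
a=cv2.resize(cv2.imread('pics/s8.png')[250:315,296:370],None,fx=5.2,fy=5.2,interpolation=cv2.INTER_CUBIC)
b=cv2.resize(cv2.imread('pics/t8.png')[212:277,328:402],None,fx=5.2,fy=5.2,interpolation=cv2.INTER_CUBIC)
cv2.imwrite('pics/v8.png',np.hstack([a,b]))
d=np.load('pics/s8.npy')
print([RY.inv().apply(world('side',u,v,d[v,u])-C).round(3)[2] for u,v in[(300,255),(380,300),(350,330),(332,300),(410,280)]])
E
```

```text
time: 11.3
tool_pos: [0.523, 0.0806, 0.2956]
tcp_rot: [2.048, 0.334, -2.044]
wrist_force: [0.5, -0.1, -0.3]
width: 0.35
time: 11.72
tool_pos: [0.5322, 0.1451, 0.3138]
tcp_rot: [2.045, 0.335, -2.045]
wrist_force: [-0.3, -0.7, -0.8]
width: 0.353
[np.float64(0.095), np.float64(0.096), np.float64(0.096), np.float64(0.096), np.float64(0.096)]
```

View pics/v8.png

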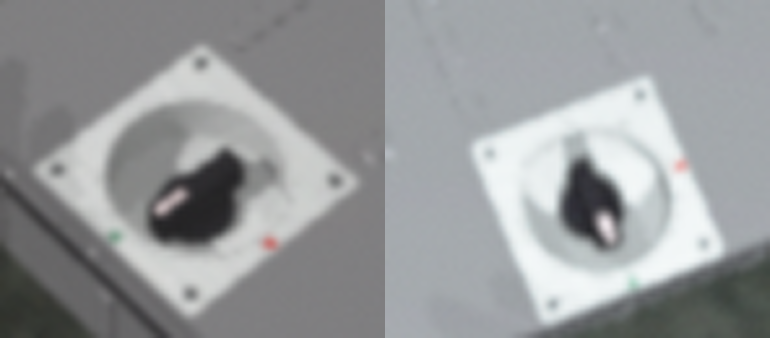

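View pics/t8.png

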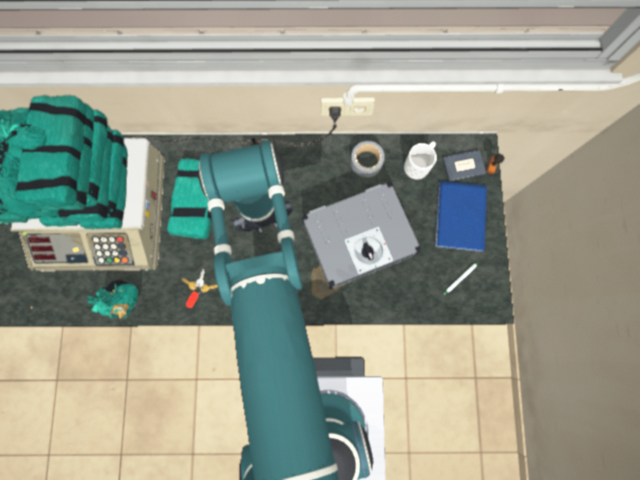

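```bash
python3 - <<'E'
from h import *
def t(p,z=.091): return onz('top',(p[0]-385)/5.2+327.6,p[1]/5.2+211.6,z)
def s(p,z=.091): return onz('side',p[0]/5.2+295.6,p[1]/5.2+249.6,z)
def ang(a,b): d=RY.inv().apply(b-a); return np.arctan2(-d[0],-d[1])
print('line',ang(t((601,215)),t((612,238))),'wing',ang(t((578,158)),t((612,245))))
print('side line',ang(s((185,192)),s((156,214))),'wing',ang(s((233,155)),s((156,217))))
# mask-based: wing top via depth
for n,f in(('top','t8'),('side','s8')):
    d=np.load('pics/%s.npy'%f);c=pix(n,np.array([.5088,-.1195,.09]))[0].astype(int);P=[]
    for v in range(c[1]-15,c[1]+16):
        for u in range(c[0]-15,c[0]+16):
            w=world(n,u,v,d[v,u])
            if np.hypot(w[0]-.5088,w[1]+.1195)<.032 and .083<w[2]<.1: P.append(RY.inv().apply(w-C)[:2])
    P=np.array(P);e=np.linalg.svd(P-P.mean(0))[2][0]; print(n,len(P),np.arctan2(abs(e[0]),e[1]*np.sign(e[0])), P.mean(0))
E
```

```text
line 1.532523509777056 wing 1.6062726225771504
side line 1.5789384679001424 wing 1.5496342784558426
top 88 1.57237093578594 [-0.05273501  0.00355819]
side 127 1.573308854026056 [-0.05723451  0.00099592]
```

The measured wing angle is about 1.57 rad, which is locked. The lid is flat at z ≈ 0.095, the arm is clear, and the keys, pen and notebook are where they were. I'll hand in.

```bash
python3 -c "
from workcell import bot
print(bot.finish_job(), bot.read_state()['time'])"
```

```text
the job is handed in; nothing more can be done
the job is handed in; nothing more can be done
```

The lid is shut and locked, and I handed the job in at about 12 s of the 51 s allowed.

- **Lid:** I hooked the closed fingers behind the left half of the lid and pulled it forward to about 0.85 rad. It then sank shut by itself. In the last picture the lid's depth readings were 95–96 mm across the top, which matches shut.
- **Knob:** It was already about 0.4 rad (23°) clockwise when the lid closed. I gripped the wing, turned it clockwise until the torque rose to about 0.9 N·m at the stop, then released it and backed off.
- **Wing angle:** After release, depth from both cameras gave 1.572–1.573 rad. Rougher readings by eye gave 1.53–1.61 rad. The white line points to the green dot.
- **Surroundings:** The keys, pen and notebook look unmoved by eye in the final top picture. Wrist forces in the readings stayed under about 10 N.
- **Not checked:** The weights cannot be seen under the shut lid. They were in their wells before it closed, and the arm never reached into the case.

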